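Clear the hitch rig and hold the tongue off its ball

ROBOT

A 6-joint arm with a two-finger parallel gripper is mounted at the origin on the work surface. World frame = base frame: x ahead of the robot, y to its left, z up, the work surface at z = 0. Lengths are in m, angles in rad, forces in N, time in s.
With the tool pointing down it reaches from about 0.35 to 0.875 m from the base axis. Payload 4.2 kg.
Tool frame: the origin (TCP) lies on the centre line of the jaws, within the pads' length; the fingertips stand ctrl.nose_length ahead of it and the grasp point (between the pads) lies 5 mm behind it (ctrl.nose_length is the distance from the TCP to the fingertips, in m); z points along the fingers, y is the line along which they close (so a half turn about z gives the same grasp; the last joint's range is limited). The gripper opens to 85 mm and grips with 20 to 120 N. Pads are 22 mm wide; open, the fingers measure 114 mm over their backs; the gripper's body (76 mm by 85 mm) begins 54 mm behind the grasp point. The pads swing forward as they close: fully open they stand 13 mm farther back than shut.
Start: joints at [1.433, 0.385, 0.008, 0, -1.194, -0.259], TCP at [0.242, 0.576, 0.217] pointing down, gripper open.
Joint ranges: [-3.14, 3.14], [-1.21, 2.06], [-1.07, 1.41], [-3.16, 2.05], [-2.99, -0.16], [-3.1, 3.1]. Speed limits (rad/s): [2.79, 2.79, 3.14, 3.14, 3.14, 3.14].

INTERFACE

Orientations are given as a unit quaternion [w, x, y, z].
In Python, from cell import ctrl gives the robot as it stands.
- The arm moves only by the shell command python3 -m creep 'ROWS' [OPENING] [FORCE]. ROWS is a JSON object of lists of equal length, an entry for each row: "offset": the shift along the tool's x, y, z each as a share of 0.25 m, from -1 to 1, a list of three; "rot": the turn, a rotation vector about the tool's x, y, z each as a share of 360 degrees, from -1 to 1, a list of three. In form: {"offset": [[x, y, z], ...], "rot": [[ax, ay, az], ...]}. A call has 1 to 10 rows; each row is the pose to reach, as a shift and turn from the pose commanded when the call began, along the tool's axes at that moment, turning the shorter way round; what a row does not reach only later rows make up. A row lasts 1/10 s, in which the tool goes at most 50 mm and 8.59 degrees, less where a joint would pass 70% of its speed; a pose out of reach is approached as far as the arm can. A call with a number of a shift or a turn outside -1 to 1 is refused whole. A call with a gripper value outside its range is refused whole. OPENING is the opening, from 0 (shut) to 1 (fully open), set as the call begins (- or left out, the last holds). The fingers move at their own pace and stop on an object; FORCE is the grip in N (left out, the last holds). Time passes only in rows, so rows that repeat a pose let the fingers close. It gives the time, the measured TCP pose, the force, the opening and the grip force at its end, in the units of the state.
- ctrl.observe(): the state, without advancing time (a new reading comes with each control period).
- ctrl.capture(name): name is "scene" or "top" or "wrist"; returns the picture (400x640x3 uint8, blue, green, red); there is no depth.
- ctrl.get_calibration(name): a dict with "fov_y" (degrees; the focal length in pixels is half the picture's height over the tangent of half this angle, whatever the lens; pixels are square), "cx", "cy" (the principal point, pixels), "rvec" (rotation vector, rad) and "tvec" (3), from world to camera coordinates, as OpenCV has them; the wrist camera has in their place "T_tool_cam" (4x4, takes a point from camera to tool coordinates, whose origin is the TCP and whose axes are the flange's). Camera axes: x right, y down, z forward; pixel columns grow to the right and rows downward; lengths in m; the calibration is good to about 2 mm. A picture is of the moment at which its call begins: read the wrist's pose just before it. get_calibration takes no time and is no camera call.
- ctrl.close_job(): hands the job in; it is judged then, once.
The state is a dict: "time_s": time; "joint_pos": joint angles; "qd": joint speeds; "joint_torque": joint torques, N m; "tool_pos": TCP position; "ee_rot": TCP orientation; "ft_force": force on the tool from outside, world axes, zero at the start; "ft_torque": the same for the moment, N m; "gripper_width": finger opening in m; "finger_force": force on a finger pad.
Only numpy, scipy, OpenCV 4.12 (cv2) and the standard library are available. Lean on these libraries where they do the work, as an engineer would, in place of code of your own. Each camera call takes 0.05 s, during which the arm holds its last target. There are 200 camera calls.

TASK

A colleague is about to change the ball on the tow-hitch rig: with the block brush in the gripper, sweep the three scrap pieces off the rig's base plate onto the bench (do not touch them with the fingers), then set the brush down on the bench clear of the plate. Then pull the spring latch on the coupler sideways by its upright tab and, with the latch pulled, lift the tongue off the ball. Finish while still holding the tongue raised and still, with the coupler at least 7 cm above where it sat; do not let go, do not prop it up, and leave the other things on the bench where they are.

Things in the scene. Friction and masses are not known exactly. Their poses are not given: they have to be found in the camera images.
- rig: fixed rig: steel base plate, x -190 to +310, y -55 to +55, top at z 12; on it a 50 mm tow ball on a neck (centre z 85) and a pivot stand. Origin on the bench under the ball; x along the plate to the pivot stand, y to the side the latch is pulled to, z up. Scrap lies on the free end, x -165 to -85, y within 30 of the middle. The coupler's round nose reaches x = -36, its top is z 124
- coupler_top (a point): middle of the flat top of the dark round coupler cup at the tongue's free end: 124 mm above the bench, right above the ball when down. The tongue (grey 46 mm square tube, 0.8 kg with latch) swings up about a hinge along rig y through rig x = 260, z = 90 (stop at 0.6 rad); nearly free, it falls back when let go. While the latch is shut its claw hooks under the ball and the tongue cannot be lifted
- latch (a joint): slide of the spring latch across the coupler along the rig's +y, towards the side where its flat steel leg runs down outside the coupler; 0 = shut, stop at 0.022 m. The spring pushes back with 4 N when shut, 9 N at 0.017 m, and shuts it when let go. The claw is clear of the ball from about 0.012 m on
- latch_grip (a point): grip point of the upright steel tab on the coupler's top: tab 12 mm thick (rig y), 30 wide (x), top 55 mm above the coupler's top; the point is at mid-thickness, 34 mm above the coupler's top (158 mm above the bench when down, right above the ball). Axes as the rig's when down; travels with latch and tongue
- brush_grip (a point): middle of the grip ridge of the loose wooden block brush (0.18 kg) standing on its black bristles. Ridge 80 long (brush x) x 24 thick (y) x 44 high; the point is 68 mm above the bristles' lower end, 22 mm below the ridge's top. Under the ridge a block 120 x 40 x 18 (its top 22 mm below the point), under that stiff bristles 112 x 34 x 28. z up
- bolt_head_mid (a point): sheared bolt head, dark steel: a hexagon 27 across corners and 15 high with a 16 mm stub on top, 25 high in all; loose, 0.07 kg, point half-way up
- lug_mid (a point): broken lug, dark steel, stepped lump 26 x 22 x 22 high; loose, 0.06 kg, point 9 mm above its underside
- nut_mid (a point): big hexagon nut, 27 across corners, 16 high; loose, 0.05 kg, point half-way up
- spray_can: bystander: spray can, 60 mm across, 150 high; origin under its middle
- glove_box: bystander: carton 110 x 220 x 70 high; origin under its middle
- cv_joint: bystander: drive-shaft joint in its black rubber boot standing on its wide end, 80 across, 140 high; origin under its middle
Things that resemble listed ones, but are neither listed nor needed, are in the scene too. Of the things shaped like the part that bears brush_grip, the wooden one is meant.

How it is judged:
By the outcome, as a careful person would: the job done as asked, in the order asked, and still so for the second after the job is handed in, while the arm keeps its last pose, push and grip.
It also fails if it takes over 61 s, if anything falls off the work surface, if the arm or the gripper's body presses on something with over 40 N, if the wrist force passes 120 N, or if a joint passes its speed limit or range.

## Working session

There is one attempt and no reset: what is moved stays moved. The work goes in short steps, Python scripts to look and compute and a shell command to move; the robot and the scene stay as the last step left them, time stands still between calls to the robot, and variables do not carry over. Pictures are saved under pics/ and viewed, at most 10 in all, crops included, and the job is handed in when it is done.

```bash
mkdir -p pics; ls; python3 - <<'E'
from cell import ctrl
import cv2
o=ctrl.observe();print(o,ctrl.nose_length)
for n in("scene","top","wrist"):
    cv2.imwrite(f"pics/{n}0.png",ctrl.capture(n));print(n,ctrl.get_calibration(n))
E
```

```text
pics
{'time_s': 0.0, 'joint_pos': array([ 1.43262201e+00,  3.85541985e-01,  6.59538678e-03, -5.08496278e-04,
       -1.19398896e+00, -2.58597654e-01]), 'qd': array([ 0.00015537,  0.00026592,  0.00013377, -0.00096028, -0.00090558,
        0.00188845]), 'joint_torque': array([-9.46954460e-04, -3.92288840e+01,  1.88403922e+01,  4.18649286e+00,
       -4.63301971e-03,  1.03801221e-05]), 'tool_pos': array([0.24126969, 0.57587199, 0.21581709]), 'ee_rot': array([ 1.08189864e-03,  9.80366877e-01, -1.97179074e-01, -1.71518184e-04]), 'ft_force': array([ 0.13701949, -0.37728159,  0.48685931]), 'ft_torque': array([-0.03093092, -0.07912259, -0.0043676 ]), 'finger_force': 0.0, 'gripper_width': 0.08543830481394732} 0.014
scene {'fov_y': 49.78224794660803, 'cx': 319.42825987196665, 'cy': 202.39908643216123, 'rvec': array([ 1.49778846,  2.14695197, -0.7828184 ]), 'tvec': array([ 0.17544564, -0.32781655,  1.55763516])}
top {'fov_y': 48.84395514089517, 'cx': 315.4627614175981, 'cy': 195.7044480147323, 'rvec': array([ 2.09461506, -2.10248865,  0.24800459]), 'tvec': array([0.0147954 , 0.56165217, 1.24843998])}
wrist {'fov_y': 70.18359675816333, 'cx': 317.60750489661547, 'cy': 198.55486542522516, 'T_tool_cam': array([[-5.50652529e-04, -9.50844283e-01, -3.09668930e-01,
         7.79922519e-02],
       [ 9.99999589e-01, -3.00675680e-04, -8.54966468e-04,
         1.31664686e-03],
       [ 7.19830062e-04, -3.09669273e-01,  9.50844058e-01,
        -1.57287953e-01],
       [ 0.00000000e+00,  0.00000000e+00,  0.00000000e+00,
         1.00000000e+00]])}
```

View pics/top0.png

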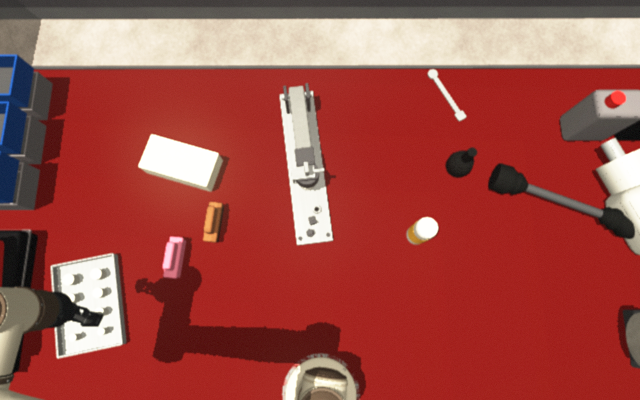

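View pics/scene0.png

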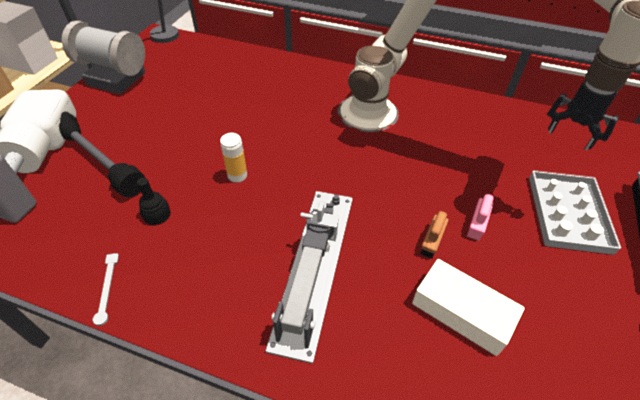

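The top view shows the rig with its ball near (308,180), its pivot at (298,95), and its free end with scrap near (312,220–235). A wooden (orange-brown) brush is at (213,222), with a pink decoy at (174,257). I'll zoom in next.

```bash
python3 - <<'E'
import cv2,numpy as np
t=cv2.imread("pics/top0.png");s=cv2.imread("pics/scene0.png")
a=cv2.resize(t[80:250,190:340],None,fx=3.5,fy=3.5,interpolation=3)
b=cv2.resize(s[180:365,260:360],None,fx=2.6,fy=3.2,interpolation=3)[:595]
b=cv2.copyMakeBorder(b,0,595-b.shape[0],0,0,0)
cv2.imwrite("pics/z0.png",np.hstack([a[:595],b]))
print(a.shape,b.shape)
E
```

```text
(595, 525, 3) (595, 260, 3)
```

View pics/z0.png

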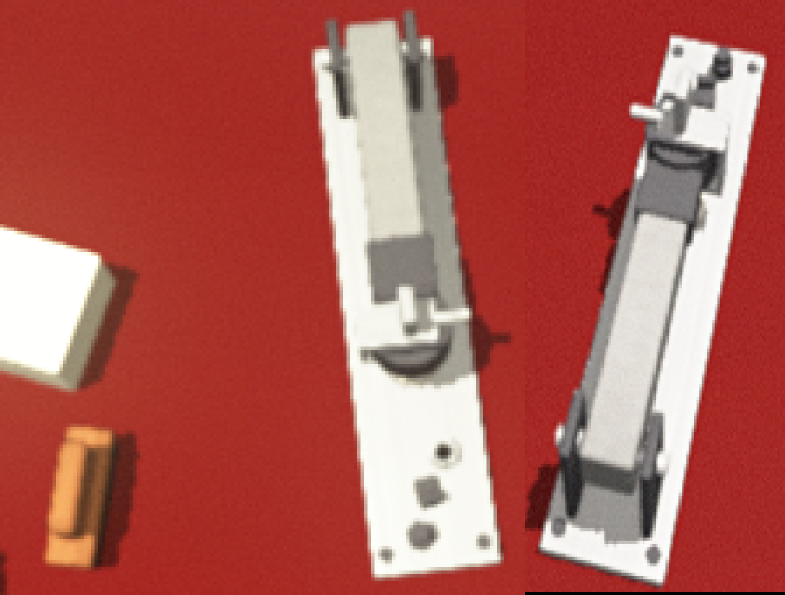

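The zoom shows the latch plate and leg extending to the image's left, so rig +y is roughly world +y. From the crop, the nut is at (447,452), the lug at (430,492), and the bolt at (423,535). The brush block's corners are (68,427), (112,432), (97,565) and (46,563).

```bash
cat > h.py <<'E'
import numpy as np,cv2
from cell import ctrl
from scipy.spatial.transform import Rotation as R
def q(o): w=o["ee_rot"];return R.from_quat([w[1],w[2],w[3],w[0]])
def cam(n,o=None):
    c=ctrl.get_calibration(n);f=200/np.tan(np.radians(c["fov_y"]/2))
    if n=="wrist":
        T=c["T_tool_cam"];Rt=q(o).as_matrix();return Rt@T[:3,:3],o["tool_pos"]+Rt@T[:3,3],f,c
    Rm=cv2.Rodrigues(c["rvec"])[0];return Rm.T,-Rm.T@c["tvec"],f,c
def at_z(n,px,z,o=None):
    Rm,p,f,c=cam(n,o);out=[]
    for u,v in px:
        d=Rm@[(u-c["cx"])/f,(v-c["cy"])/f,1];out.append(p+d*(z-p[2])/d[2])
    return np.array(out)
def proj(n,P,o=None):
    Rm,p,f,c=cam(n,o);x=(np.atleast_2d(P)-p)@Rm;return x[:,:2]/x[:,2:]*f+[c["cx"],c["cy"]]
def rel(target,o=None):  # shift in tool axes as share of .25
    o=o or ctrl.observe();return q(o).inv().apply(np.array(target)-o["tool_pos"])/.25
E
python3 - <<'E'
from h import *
np.set_printoptions(precision=4,suppress=True)
f=lambda L:[(190+u/3.5,80+v/3.5) for u,v in L]
P=at_z("top",f([(314,48),(432,40),(500,562),(373,577)]),.012);print("plate",P)
for a,b in((0,1),(1,2),(2,3),(3,0)):print(np.linalg.norm(P[a]-P[b]))
c=P.mean(0);x=(P[0]+P[1]-P[2]-P[3])/2;x/=np.linalg.norm(x);yaw=np.arctan2(x[1],x[0]);print("yaw",np.degrees(yaw),"ball",c-.06*x, c)
B=at_z("top",f([(68,427),(112,432),(97,565),(46,563)]),.046);print("brush",B,B.mean(0))
print("scrap",at_z("top",f([(447,452),(430,492),(423,535)]),.025))
print("can/box",at_z("top",[(427,225),(150,138),(221,160),(213,190)],.07))
print("pink",at_z("top",[(174,257)],.07))
print(R.from_matrix(q(ctrl.observe()).as_matrix()).as_matrix(), cam("top")[1])
E
```

```text
plate [[ 0.9198  0.1288  0.012 ]
 [ 0.9277  0.0179  0.012 ]
 [ 0.4343 -0.0397  0.012 ]
 [ 0.4217  0.0704  0.012 ]]
0.11122477918470763
0.4967250081260588
0.11080482127624917
0.5015720046241472
yaw 6.67392775290248 ball [0.6163 0.0374 0.012 ] [0.6759 0.0443 0.012 ]
brush [[0.548  0.3328 0.046 ]
 [0.5435 0.2947 0.046 ]
 [0.4285 0.3021 0.046 ]
 [0.4304 0.3453 0.046 ]] [0.4876 0.3187 0.046 ]
scrap [[0.5292 0.0059 0.025 ]
 [0.4938 0.0208 0.025 ]
 [0.4562 0.0269 0.025 ]]
can/box [[ 0.4713 -0.3136  0.07  ]
 [ 0.7445  0.5196  0.07  ]
 [ 0.673   0.2986  0.07  ]
 [ 0.5793  0.3182  0.07  ]]
pink [[0.3809 0.4205 0.07  ]]
[[ 0.9222 -0.3866 -0.0005]
 [-0.3866 -0.9222 -0.0016]
 [ 0.0001  0.0017 -1.    ]] [0.2578 0.0158 1.3445]
```

View pics/wrist0.png

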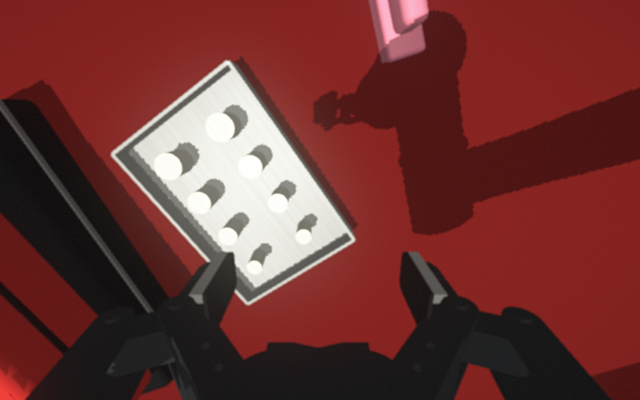

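The wrist view shows only the tray and the end of the pink brush. I'll move above the wooden brush for a closer look.

```bash
python3 - <<'E'
from h import *
print(rel([.485,.319,.20]))
E
python3 -m creep 2>&1 | tail -3
```

```text
[1.29616619 0.57127904 0.06538315]
invalid input
```

```bash
python3 -m creep '{"offset":[[0.2,0.1,0],[0.4,0.2,0],[0.55,0.3,0.03],[0.7,0.4,0.06],[0.85,0.5,0.06],[1,0.57,0.06],[1,0.57,0.06]],"rot":[[0,0,-0.01],[0,0,-0.02],[0,0,-0.03],[0,0,-0.04],[0,0,-0.05],[0,0,-0.05],[0,0,-0.05]]}' 1 60
python3 - <<'E'
from h import *
print(rel([.485,.319,.20]))
E
```

```text
time_s: 0.85
tool_pos: [0.419, 0.3447, 0.2017]
ee_rot: [0.001, 0.999, -0.044, -0.0]
ft_force: [-0.7, 0.5, -0.5]
gripper_width: 0.0852
finger_force: 0.0
[0.27217567 0.07912119 0.00685841]
```

```bash
python3 -m creep '{"offset":[[0.15,0.04,0],[0.27,0.08,0],[0.27,0.08,0],[0.27,0.08,0],[0.27,0.08,0]],"rot":[[0,0,0],[0,0,0],[0,0,0],[0,0,0],[0,0,0]]}'
python3 - <<'E'
from h import *
o=ctrl.observe();im=ctrl.capture("wrist");cv2.imwrite("pics/w1.png",im)
import pickle;pickle.dump(o,open("o1.pkl","wb"))
print(o["tool_pos"],o["ee_rot"])
E
```

```text
time_s: 1.35
tool_pos: [0.4818, 0.3232, 0.2017]
ee_rot: [0.0, 0.999, -0.041, -0.0]
ft_force: [-0.2, -0.1, 0.9]
gripper_width: 0.086
finger_force: 0.0
[0.48182974 0.3232158  0.20165663] [ 1.79381469e-04  9.99161741e-01 -4.09350996e-02 -3.18361016e-04]
```

View pics/w1.png

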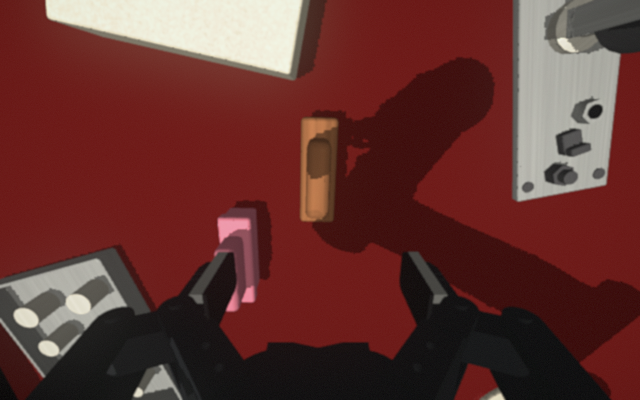

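The wrist view shows the brush block with corners near (301,119), (338,119), (334,221) and (301,221). The ridge spans (306–331, 138–219).

```bash
python3 - <<'E'
from h import *
import pickle;o=pickle.load(open("o1.pkl","rb"))
np.set_printoptions(precision=4,suppress=True)
B=at_z("wrist",[(301,119),(338,119),(334,221),(301,221)],.046,o);print(B,B.mean(0))
print("ridge",at_z("wrist",[(318.5,138),(317,218)],.09,o))
# ridge pred from top
print("nut,lug,bolt",at_z("wrist",[(589,111),(573,143),(561,174)],.025,o))
print("plate corners",at_z("wrist",[(514,201),(606,185)],.012,o))
# model projection
for nm,oo in(("wrist",o),("top",None)):
  for c in([.4876,.3187],[.488,.316]):
    a=np.radians(-4.7);d=np.array([np.cos(a),np.sin(a)]);n=np.array([-d[1],d[0]])
    P=[list(np.array(c)+s*d*.06+t*n*.02)+[.046] for s,t in((1,1),(1,-1),(-1,-1),(-1,1))]+[list(np.array(c)+s*d*.04)+[.09] for s in(1,-1)]
    print(nm,c,proj(nm,P,oo).round(1).tolist())
E
```

```text
[[0.5474 0.3349 0.046 ]
 [0.5442 0.2958 0.046 ]
 [0.4281 0.3075 0.046 ]
 [0.4313 0.3466 0.046 ]] [0.4877 0.3212 0.046 ]
ridge [[0.5308 0.3177 0.09  ]
 [0.4512 0.3257 0.09  ]]
nut,lug,bolt [[0.5286 0.0136 0.025 ]
 [0.4939 0.0246 0.025 ]
 [0.4576 0.0317 0.025 ]]
plate corners [[ 0.4225  0.0744  0.012 ]
 [ 0.4346 -0.0385  0.012 ]]
wrist [0.4876, 0.3187] [[301.9, 117.3], [339.7, 117.3], [337.3, 222.2], [303.7, 222.2], [321.2, 141.4], [321.0, 220.9]]
wrist [0.488, 0.316] [[304.4, 116.7], [342.3, 116.7], [339.6, 221.7], [305.9, 221.7], [324.1, 140.7], [323.6, 220.3]]
top [0.4876, 0.3187] [[209.1, 201.7], [222.3, 202.7], [217.2, 242.2], [203.7, 241.2], [211.5, 205.6], [207.8, 232.8]]
top [0.488, 0.316] [[210.0, 201.5], [223.2, 202.6], [218.1, 242.1], [204.6, 241.0], [212.5, 205.5], [208.8, 232.6]]
```

```bash
python3 - <<'E'
from h import *
print(rel([.489,.3215,.066]))
E
```

```text
[0.02964353 0.00511488 0.54336239]
```

```bash
python3 -m creep '{"offset":[[0.03,0.005,0.12],[0.03,0.005,0.26],[0.03,0.005,0.4],[0.03,0.005,0.48],[0.03,0.005,0.52],[0.03,0.005,0.543],[0.03,0.005,0.543],[0.03,0.005,0.543]],"rot":[[0,0,-0.002],[0,0,-0.002],[0,0,0],[0,0,0.002],[0,0,0.002],[0,0,0.002],[0,0,0.002],[0,0,0.002]]}' 1 60
python3 -m creep '{"offset":[[0,0,0],[0,0,0],[0,0,0],[0,0,0],[0,0,0],[0,0,0],[0,0,0]],"rot":[[0,0,0],[0,0,0],[0,0,0],[0,0,0],[0,0,0],[0,0,0],[0,0,0]]}' 0 60
```

```text
time_s: 2.2
tool_pos: [0.4905, 0.3219, 0.0675]
ee_rot: [-0.001, 0.999, -0.047, 0.001]
ft_force: [0.1, 1.3, -0.0]
gripper_width: 0.0852
finger_force: 0.0
time_s: 2.9
tool_pos: [0.4905, 0.3215, 0.0667]
ee_rot: [-0.001, 0.999, -0.047, 0.001]
ft_force: [-0.3, 0.8, 2.6]
gripper_width: 0.0219
finger_force: 60.8
```

```bash
python3 - <<'E'
from h import *
o=ctrl.observe()
m=q(o).as_matrix()[:,0];print("yaw",np.degrees(np.arctan2(m[1],m[0])))
print(rel([.482,.118,.12]),rel([.482,.118,.081]))
E
```

```text
yaw -5.438823338519348
[ 0.04346714  0.81324894 -0.21397926] [ 0.04329056  0.81342067 -0.05797945]
```

```bash
python3 -m creep '{"offset":[[0,0,-0.1],[0,0.1,-0.2],[0.02,0.25,-0.214],[0.03,0.4,-0.214],[0.043,0.55,-0.214],[0.043,0.7,-0.214],[0.043,0.813,-0.214],[0.043,0.813,-0.214],[0.043,0.813,-0.12],[0.043,0.813,-0.06]],"rot":[[0,0,0],[0,0,0],[0,0,-0.01],[0,0,-0.02],[0,0,-0.0332],[0,0,-0.0332],[0,0,-0.0332],[0,0,-0.0332],[0,0,-0.0332],[0,0,-0.0332]]}'
python3 -m creep '{"offset":[[0,0,0],[0,0,0],[0,0,0]],"rot":[[0,0,0],[0,0,0],[0,0,0]]}'
python3 - <<'E'
from h import *
o=ctrl.observe();m=q(o).as_matrix()[:,0];print("yaw",np.degrees(np.arctan2(m[1],m[0])))
u=np.array([.993,.116]);v=np.array([-.116,.993])
for y in (-.100,):print(rel([*(np.array([.617,.0388])-.125*u+y*v),.081]))
cv2.imwrite("pics/s2.png",cv2.resize(np.hstack([ctrl.capture("top")[150:270,230:390],ctrl.capture("scene")[150:270,280:440]]),None,fx=2.5,fy=2.5))
E
```

```text
time_s: 3.9
tool_pos: [0.4805, 0.1173, 0.0798]
ee_rot: [0.0, 0.998, 0.056, -0.001]
ft_force: [0.3, -0.1, -2.7]
gripper_width: 0.0219
finger_force: 60.2
time_s: 4.2
tool_pos: [0.482, 0.1183, 0.0818]
ee_rot: [-0.0, 0.998, 0.057, 0.001]
ft_force: [-0.2, 0.3, -2.3]
gripper_width: 0.0218
finger_force: 60.2
yaw 6.536997963585942
[0.00144188 0.77829703 0.00292901]
```

View pics/s2.png

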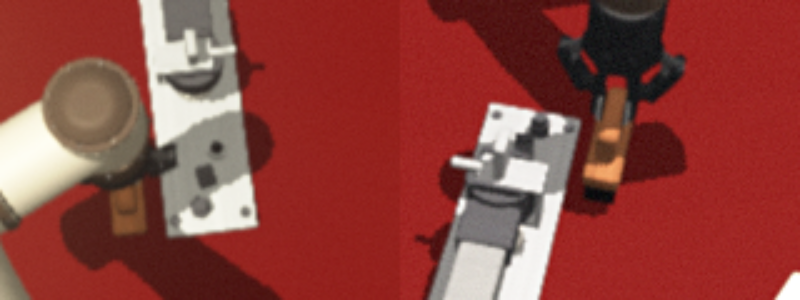

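The brush is held level next to the plate, with its bottom about 15 mm above the bench. I'll sweep now.

```bash
python3 -m creep '{"offset":[[0,0.05,0],[0,0.1,0],[0,0.14,0],[0,0.18,0],[0,0.22,0],[0,0.26,0],[0,0.3,0],[0,0.34,0],[0,0.38,0],[0,0.42,0]],"rot":[[0,0,0],[0,0,0],[0,0,0],[0,0,0],[0,0,0],[0,0,0],[0,0,0],[0,0,0],[0,0,0],[0,0,0]]}'
python3 -m creep '{"offset":[[0,0.04,0],[0,0.08,0],[0,0.12,0],[0,0.16,0],[0,0.2,0],[0,0.24,0],[0,0.28,0],[0,0.32,0],[0,0.36,0],[0,0.36,0]],"rot":[[0,0,0],[0,0,0],[0,0,0],[0,0,0],[0,0,0],[0,0,0],[0,0,0],[0,0,0],[0,0,0],[0,0,0]]}'
python3 - <<'E'
from h import *
cv2.imwrite("pics/s3.png",cv2.resize(np.hstack([ctrl.capture("top")[150:270,260:420],ctrl.capture("scene")[130:250,240:400]]),None,fx=2.5,fy=2.5))
E
```

```text
time_s: 5.3
tool_pos: [0.4934, 0.0127, 0.0812]
ee_rot: [-0.0, 0.998, 0.057, 0.0]
ft_force: [-0.2, 1.3, -1.3]
gripper_width: 0.0219
finger_force: 60.3
time_s: 6.3
tool_pos: [0.5034, -0.0773, 0.0811]
ee_rot: [0.0, 0.998, 0.056, -0.0]
ft_force: [0.6, 0.7, -2.0]
gripper_width: 0.022
finger_force: 60.3
```

View pics/s3.png

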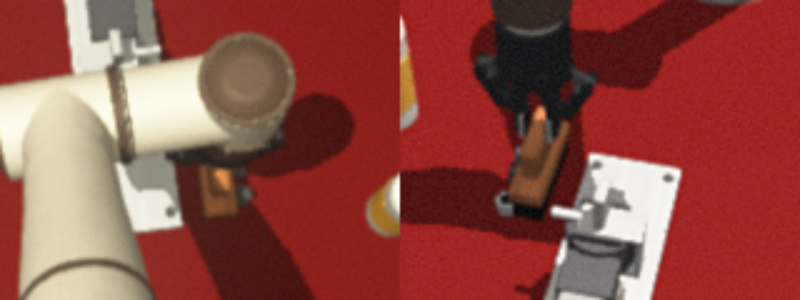

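The plate looks clear and the scrap is on the bench beyond the brush. I'll carry the brush back over the plate and set it down on the +y side.

```bash
python3 -m creep '{"offset":[[0,0,-0.12],[0,-0.06,-0.25],[0,-0.2,-0.25],[-0.05,-0.35,-0.25],[-0.05,-0.5,-0.25],[-0.05,-0.65,-0.25],[-0.05,-0.8,-0.25],[-0.05,-0.95,-0.25],[-0.05,-0.95,-0.25],[-0.05,-0.95,-0.25]],"rot":[[0,0,0],[0,0,0],[0,0,0],[0,0,0],[0,0,0],[0,0,0],[0,0,0],[0,0,0],[0,0,0],[0,0,0]]}'
python3 - <<'E'
from h import *
print(rel([.47,.22,.10]),rel([.47,.22,.067]))
im=ctrl.capture("top")[150:270,260:420];o=ctrl.observe();w=ctrl.capture("wrist")
cv2.imwrite("pics/s4.png",np.hstack([cv2.resize(im,(400,300),interpolation=3),cv2.resize(w,(400,250))[:].copy() if 0 else cv2.copyMakeBorder(cv2.resize(w,(400,250)),0,50,0,0,0)]))
E
```

```text
time_s: 7.4
tool_pos: [0.4636, 0.1593, 0.1435]
ee_rot: [0.0, 0.998, 0.058, -0.0]
ft_force: [-0.7, -0.4, -2.2]
gripper_width: 0.0222
finger_force: 60.3
[ 0.05351325 -0.23819214  0.17405538] [ 0.05358577 -0.23824539  0.30605535]
```

View pics/s4.png

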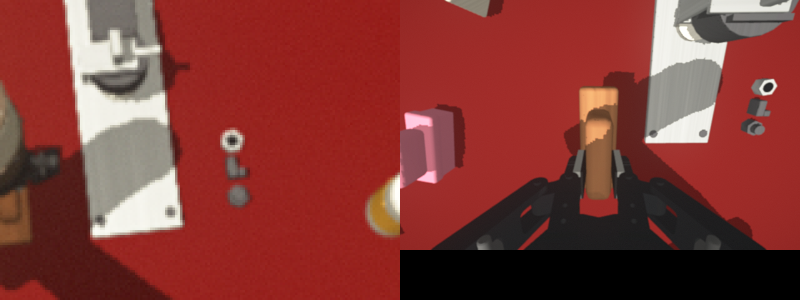

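All three pieces are on the bench beside the plate. I'll set the brush down.

```bash
python3 -m creep '{"offset":[[0.02,-0.1,0],[0.05,-0.2,0.08],[0.05,-0.238,0.17],[0.05,-0.238,0.24],[0.05,-0.238,0.28],[0.05,-0.238,0.3],[0.05,-0.238,0.304],[0.05,-0.238,0.304],[0.05,-0.238,0.304]],"rot":[[0,0,0],[0,0,0],[0,0,0],[0,0,0],[0,0,0],[0,0,0],[0,0,0],[0,0,0],[0,0,0]]}'
python3 -m creep '{"offset":[[0,0,0],[0,0,0],[0,0,0],[0,0,0],[0,0,-0.1],[0,0,-0.2],[0,0,-0.35],[0,0,-0.5],[0,0,-0.65],[0,0,-0.7]],"rot":[[0,0,0],[0,0,0],[0,0,0],[0,0,0],[0,0,0],[0,0,0],[0,0,0],[0,0,0],[0,0,0],[0,0,0]]}' 1 60
python3 - <<'E'
from h import *
print(rel([.617,.0388,.27]),rel([.55,.03,.27]))
E
```

```text
time_s: 8.4
tool_pos: [0.4704, 0.2192, 0.0686]
ee_rot: [-0.001, 0.998, 0.057, 0.001]
ft_force: [-0.1, 0.1, -2.0]
gripper_width: 0.0224
finger_force: 60.3
time_s: 9.4
tool_pos: [0.4715, 0.22, 0.2474]
ee_rot: [-0.002, 0.998, 0.057, 0.004]
ft_force: [0.0, 0.1, 0.1]
gripper_width: 0.0856
finger_force: 0.0
[ 0.49620121  0.78612749 -0.08983726] [ 0.22594405  0.79059215 -0.09188073]
```

```bash
python3 -m creep '{"offset":[[0.05,0.1,-0.16],[0.1,0.25,-0.16],[0.2,0.4,-0.16],[0.3,0.55,-0.16],[0.4,0.7,-0.16],[0.41,0.786,-0.16],[0.41,0.786,-0.16],[0.41,0.786,-0.16],[0.41,0.786,-0.16]],"rot":[[0,0,0],[0,0,0],[0,0,0],[0,0,0],[0,0,0],[0,0,0],[0,0,0],[0,0,0],[0,0,0]]}'
python3 - <<'E'
from h import *
import pickle
o=ctrl.observe();w=ctrl.capture("wrist");pickle.dump(o,open("o5.pkl","wb"))
cv2.imwrite("pics/w5.png",w);cv2.imwrite("pics/t5.png",ctrl.capture("top"))
print(o["tool_pos"],proj("wrist",[[.617,.0388,.179],[.617,.0388,.124]],o))
E
```

```text
time_s: 10.3
tool_pos: [0.5935, 0.0361, 0.2825]
ee_rot: [-0.0, 0.998, 0.057, -0.0]
ft_force: [-1.1, -0.6, 0.6]
gripper_width: 0.0855
finger_force: 0.0
[0.59352566 0.03608488 0.28246483] [[317.33010426 166.88599628]
 [317.44087944 156.81753687]]
```

View pics/w5.png

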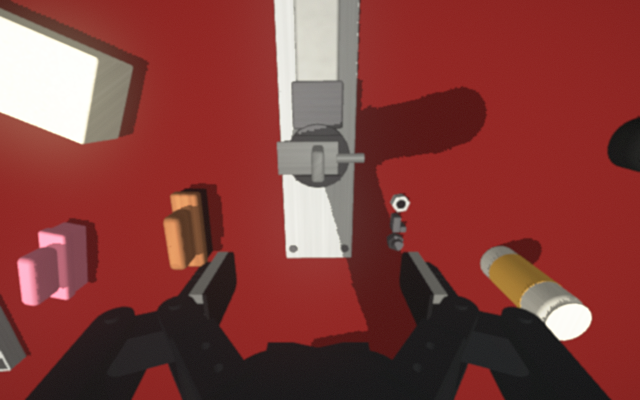

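The wrist view shows the cup centre at about (318,156), against a prediction of (317,157). The tab is centred near (318,164), against (317,167), so the pose agrees to within 2 mm. I'll check the height of the side pin, whose tip is at (364,158), and then work out the approach.

```bash
python3 - <<'E'
from h import *
import pickle;o=pickle.load(open("o5.pkl","rb"))
for z in(.12,.13,.14,.15,.16,.17):
    P=at_z("wrist",[(363,158)],z,o)[0];print(z,P,proj("scene",P),proj("top",P))
c=ctrl.observe();m=q(c).as_matrix()[:,0];print(np.degrees(np.arctan2(m[1],m[0])))
print(rel([.617,.0388,.21]),rel([.617,.0388,.156]))
E
```

```text
0.12 [ 0.62083604 -0.0125072   0.12      ] [[300.89680491 215.40858526]] [[324.11208595 171.47794317]]
0.13 [ 0.62239402 -0.01072972  0.13      ] [[301.24446117 213.55292724]] [[323.56073111 169.96879203]]
0.14 [ 0.62395199 -0.00895225  0.14      ] [[301.59792349 211.6662786 ]] [[323.00115079 168.43712639]]
0.15 [ 0.62550997 -0.00717477  0.15      ] [[301.95733856 209.74785645]] [[322.43315955 166.88243862]]
0.16 [ 0.62706795 -0.00539729  0.16      ] [[302.32285802 207.79685132]] [[321.85656632 165.30420575]]
0.17 [ 0.62862593 -0.00361981  0.17      ] [[302.69463874 205.812426  ]] [[321.27117418 163.7018888 ]]
6.588826742941952
[0.09422115 0.00130367 0.29135547] [0.09417951 0.00133909 0.50735547]
```

```bash
python3 -m creep '{"offset":[[0.09,0,0.1],[0.093,0.001,0.2],[0.094,0.001,0.29],[0.094,0.001,0.36],[0.094,0.001,0.43],[0.094,0.001,0.48],[0.094,0.001,0.507],[0.094,0.001,0.507],[0.094,0.001,0.507]],"rot":[[0,0,0],[0,0,0],[0,0,0],[0,0,0],[0,0,0],[0,0,0],[0,0,0],[0,0,0],[0,0,0]]}' 0.6 80
python3 -m creep '{"offset":[[0,0,0],[0,0,0],[0,0,0],[0,0,0],[0,0,0],[0,0,0]],"rot":[[0,0,0],[0,0,0],[0,0,0],[0,0,0],[0,0,0],[0,0,0]]}' 0 80
python3 - <<'E'
from h import *
print(rel([.617,.0388,.156]),ctrl.observe()["ft_force"])
E
```

```text
time_s: 11.3
tool_pos: [0.6178, 0.038, 0.1567]
ee_rot: [0.0, 0.998, 0.057, 0.001]
ft_force: [-0.4, -0.2, 0.7]
gripper_width: 0.0511
finger_force: 0.0
time_s: 11.9
tool_pos: [0.6175, 0.0388, 0.1569]
ee_rot: [-0.001, 0.998, 0.057, 0.001]
ft_force: [-2.6, 4.5, 4.6]
gripper_width: 0.0091
finger_force: 79.3
[-2.17506882e-03 -6.46788681e-05  3.59511665e-03] [-2.6039004   4.5188361   4.57681115]
```

The tab is gripped. Now I'll pull the latch 18 mm along rig +y, which is tool −y.

```bash
python3 -m creep '{"offset":[[0,-0.012,0],[0,-0.024,0],[0,-0.036,0],[0,-0.048,0],[0,-0.06,0],[0,-0.072,0],[0,-0.072,0],[0,-0.072,0]],"rot":[[0,0,0],[0,0,0],[0,0,0],[0,0,0],[0,0,0],[0,0,0],[0,0,0],[0,0,0]]}'
python3 - <<'E'
from h import *
o=ctrl.observe();print(o["ft_force"],o["tool_pos"])
# arc rows: TCP rel to hinge; tool x = rig x, tool z = -z
p=np.array([-.260,.157-.09])
for t in np.linspace(0,.36,10):
    c,s=np.cos(t),np.sin(t);n=np.array([p[0]*c+p[1]*s,-p[0]*s+p[1]*c])-p
    print(round(t/2/np.pi,4),(n/.25).round(3))
E
```

```text
time_s: 12.7
tool_pos: [0.6157, 0.0533, 0.1569]
ee_rot: [0.002, 0.998, 0.057, 0.0]
ft_force: [1.0, -8.7, 4.9]
gripper_width: 0.009
finger_force: 79.4
[ 1.0492148  -8.68438497  4.92085031] [0.61571979 0.05326462 0.15692591]
0.0 [0. 0.]
0.0064 [0.012 0.041]
0.0127 [0.025 0.082]
0.0191 [0.04  0.123]
0.0255 [0.056 0.162]
0.0318 [0.074 0.201]
0.0382 [0.094 0.24 ]
0.0446 [0.115 0.277]
0.0509 [0.137 0.314]
0.0573 [0.161 0.349]
```

```bash
python3 -m creep '{"offset":[[0,-0.008,0],[0,-0.008,0]],"rot":[[0,0,0],[0,0,0]]}'
python3 -m creep '{"offset":[[0.012,0,-0.041],[0.025,0,-0.082],[0.04,0,-0.123],[0.056,0,-0.162],[0.056,0,-0.162],[0.056,0,-0.162]],"rot":[[0,-0.0064,0],[0,-0.0127,0],[0,-0.0191,0],[0,-0.0255,0],[0,-0.0255,0],[0,-0.0255,0]]}'
```

```text
time_s: 12.9
tool_pos: [0.6155, 0.0551, 0.1569]
ee_rot: [0.002, 0.998, 0.057, 0.0]
ft_force: [0.8, -8.2, 4.0]
gripper_width: 0.0087
finger_force: 79.4
time_s: 13.5
tool_pos: [0.6277, 0.0562, 0.1943]
ee_rot: [0.007, 0.995, 0.055, -0.083]
ft_force: [-0.8, -8.0, -3.8]
gripper_width: 0.0089
finger_force: 79.6
```

```bash
python3 -m creep '{"offset":[[0.012,0,-0.041],[0.025,0,-0.082],[0.04,0,-0.123],[0.056,0,-0.162],[0.074,0,-0.201],[0.074,0,-0.201],[0.074,0,-0.201],[0.074,0,-0.201]],"rot":[[0,-0.0064,0],[0,-0.0127,0],[0,-0.0191,0],[0,-0.0255,0],[0,-0.0318,0],[0,-0.0318,0],[0,-0.0318,0],[0,-0.0318,0]]}'
python3 - <<'E'
from h import *
o=ctrl.observe();print(o["tool_pos"],o["ft_force"],abs(o["qd"]).max())
cv2.imwrite("pics/f.png",np.hstack([cv2.resize(ctrl.capture("scene")[140:360,240:440],(400,440)),cv2.resize(ctrl.capture("top")[60:280,190:390],(400,440))]))
E
```

```text
time_s: 14.3
tool_pos: [0.6535, 0.0588, 0.2421]
ee_rot: [0.012, 0.982, 0.054, -0.182]
ft_force: [-4.1, -9.1, -0.7]
gripper_width: 0.009
finger_force: 79.8
[0.65346929 0.05882342 0.24206867] [-4.06740517 -9.1246743  -0.68654601] 0.0056403223940598955
```

View pics/f.png

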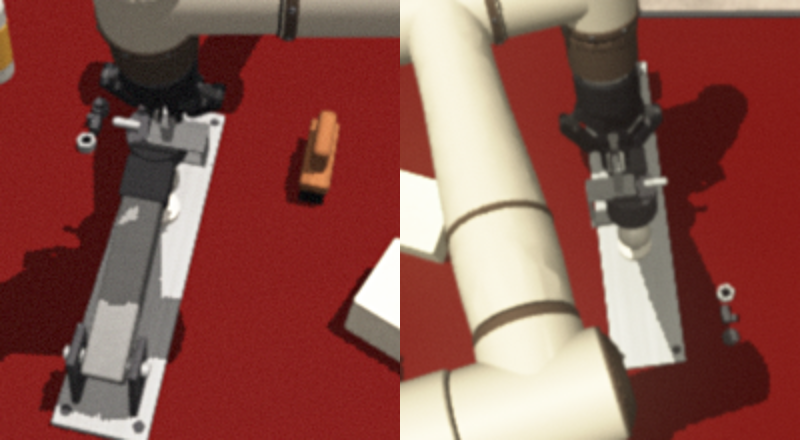

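The ball is exposed, the tongue is held about 8.7 cm up, and the scrap and brush are clear of the plate. The arm is still, so I'm handing in.

```bash
python3 -m creep '{"offset":[[0,0,0],[0,0,0],[0,0,0],[0,0,0],[0,0,0]],"rot":[[0,0,0],[0,0,0],[0,0,0],[0,0,0],[0,0,0]]}'; python3 -c "
from cell import ctrl
print(ctrl.close_job())"
```

```text
time_s: 14.9
tool_pos: [0.6534, 0.0588, 0.2421]
ee_rot: [0.012, 0.982, 0.054, -0.182]
ft_force: [-3.3, -10.0, -1.3]
gripper_width: 0.0091
finger_force: 79.8
the job is handed in; nothing more can be done
None
```

I swept the three scrap pieces onto the bench with the wooden brush, set the brush down clear of the plate, pulled the latch, and handed in at 14.9 s still gripping the tab, with the coupler about 8.7 cm up by my reckoning from the arm's pose (no verdict was returned).

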